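# Shut the line and hold the clamp half on the tube for bolting

### The job

Shut off the ball valve on the tube line by swinging its lever fully across the tube to its stop, then take the loose clamp half that fits the tube and set it over the tube, square above the open lower clamp half so that the bolt holes line up. Press it straight down on the tube with a steady push of about 15 N so that a fitter can put the bolts in, and finish while still holding it and pressing like that: do not let go. Leave the valve shut and the other things on the bench where they are.

Things in the scene. Friction and masses are not known exactly. Their poses are not given: they have to be found in the camera images.
- line: Fixed tube line: aluminium rail 440 x 40 x 22 mm high carrying a 22 mm steel tube along this body's y, tube axis 47 mm and tube top 58 mm up. Origin at bench height under the tube; x level, across the tube (away from the robot at yaw 0). At y = -155 mm a finished clamp (80 mm high), at -30 mm the open lower clamp half, at +150 mm the valve; a 42 mm wide hex nut at y 96 to 120 mm.
- seat (a point): Where the clamp half's origin (centre of its underside) must come: over the centre of the open lower half, 48 mm above the bench, 2 mm clear of the lower half's top faces. The lower half is 59 mm across the tube and 30 mm along it. Tube and line are rigid and do not give under the push. Axes as the line's: x across the tube, y along it, z up.
- valve_lever (a joint): Valve lever angle, rad: 0 = open, lever above and along the tube, pointing to the line's -y; 1.571 = shut, at its stop, lever across the tube, pointing to the line's -x (towards the robot). Shuts clockwise seen from above, about the vertical through point valve_axis. Stays where left; about 4 N at the sleeve moves it.
- valve_axis (a point): Fixed point on the lever's vertical turning axis, 100 mm above the bench (mid height of the lever's sleeve), over the dark steel valve block (46 mm across, 52 mm along the tube, top 75 mm above the bench). Axes as the line's.
- lever_grip (a point): Middle of the lever's black sleeve, 95 mm from the turning axis, 100 mm above the bench; moves with the lever. Sleeve 18 mm wide, 12 mm thick (94 to 106 mm above the bench), from 53 to 125 mm from the axis; free space under it down to the tube or bench.
- clamp_half: Loose upper clamp half that fits the tube, the middle-sized of three: black block 59 mm (x) by 30 mm (y) by 24 mm high, about 0.06 kg, lying groove down. Origin: centre of its underside, z up. Groove for the tube along y under its middle, 23 mm wide, 10 mm deep; two bolt holes in the top 40 mm apart along x. Same either way round. Can be gripped from above by its ends, 59 mm apart.
- half_small: A smaller clamp half for a 12 mm tube, 42 by 30 by 17 mm high, same black plastic: leave alone. Origin at the centre of its underside.
- half_large: A larger clamp half for a 38 mm tube, 71 by 30 by 30 mm high, same black plastic: leave alone. Origin at the centre of its underside.
- spanner: A steel spanner 180 mm long lying flat: leave alone.
- nipple: A steel hex nipple standing upright, 37 mm across, 48 mm high: leave alone.
- ferrule: A steel crimp ferrule with a brass stem standing upright, 38 mm across, 44 mm high: leave alone.
- tray: An open steel tray 75 by 110 mm, 22 mm high, with the bolts and the cover plate: leave alone.
Not all that is in view belongs to the job. What is shaped like the clamp_half but blue or orange is not meant.

How it is judged:
On the way, in this order (a step that is already met when the one before it is completed fails the run):
1. The valve lever is swung shut, across the tube to its stop (value of joint valve_lever above 1.47 rad), for 0.2 s.
2. With the valve still shut, the fitting clamp half is set down over the tube, square above the lower half (x of clamp_half in the frame of seat between -0.004 and 0.004 m and y of clamp_half in the frame of seat between -0.004 and 0.004 m and z of clamp_half in the frame of seat between -0.003 and 0.003 m and angle between the x axis of clamp_half and the x axis of seat, either way round below 0.12 rad and angle between clamp_half's own z axis and vertical below 0.1 rad and value of joint valve_lever above 1.45 rad), for 0.2 s.
At the end, for the whole second after the job is handed in: Clamp half on the tube above the lower half (within 4 mm across and along, 3 mm in height, square within 0.12 rad, upright within 0.1 rad), the fingers on it, pressed on the line with 8 to 24 N; valve lever still shut (above 1.45 rad) (all of step 2 and contact force between clamp_half and line between 8 and 24 N and contact force between the fingers and clamp_half above 4 N); the arm keeps its last pose, push and grip.
It fails at once if The small or the large clamp half is moved more than 25 mm (distance of any of half_small, half_large from where it was at the start of the episode above 0.025 m).
It fails at once if The spanner, nipple, ferrule or bolt tray is moved more than 25 mm (distance of any of spanner, nipple, ferrule, tray from where it was at the start of the episode above 0.025 m).
It also fails if it takes over 64 s, if anything falls off the work surface, if the arm or the gripper's body presses on something with over 40 N, if the wrist force passes 120 N, or if a joint passes its speed limit or range.

### The arm

A 6-joint arm with a two-finger parallel gripper is mounted at the origin on the work surface. World frame = base frame: x ahead of the robot, y to its left, z up, the work surface at z = 0. Lengths are in m, angles in rad, forces in N, time in s.
With the tool pointing down it reaches from about 0.35 to 0.8 m from the base axis. Payload 7.3 kg.
Tool frame: the origin (TCP) lies at the very end of the fingers, on their centre line; the grasp point (between the pads) lies 19 mm behind it; z points along the fingers, y is the line along which they close (so a half turn about z gives the same grasp; the last joint's range is limited). The gripper opens to 85 mm and grips with 20 to 120 N. Pads are 22 mm wide; open, the fingers measure 114 mm over their backs; the gripper's body (76 mm by 85 mm) begins 54 mm behind the grasp point. The pads swing forward as they close: fully open they stand 13 mm farther back than shut.
Start: joints at [-1.3, 0.342, 1.524, -0, 1.275, -0.146], TCP at [0.213, -0.48, 0.204] pointing down, gripper open.
Joint ranges: [-2.53, 2.53], [-0.77, 2.02], [0.04, 2.7], [-1, 4.14], [0.28, 2.66], [-3.11, 3.11]. Speed limits (rad/s): [2.57, 2.57, 3.14, 3.14, 3.14, 3.14].

### API

Orientations are given as a rotation vector (axis times angle).
In Python, from workcell import get_state, get_image, hand_in gives the robot as it stands.
- The arm moves only by the tool arm_command, never from a script. Its arguments are lists of equal length, an entry for each row: "slide": the shift along the tool's x, y, z in m, a list of three; "angular": the turn, a rotation vector about the tool's x, y, z in rad, a list of three; "fingers": the closure, from -1 (fully open) to 1 (shut). In form: {"slide": [[tx, ty, tz], ...], "angular": [[rx, ry, rz], ...], "fingers": [fingers, ...]}. A call has exactly 5 rows; each row is the pose to reach, as a shift and turn from the pose commanded when the call began, along the tool's axes at that moment; what a row does not reach only later rows make up. A row lasts 1/8 s, in which the tool goes at most 62.5 mm and 10.7 degrees, less where a joint would pass 70% of its speed; a pose out of reach is approached as far as the arm can. A call with a gripper value outside its range is refused whole. The fingers move at their own pace and stop on an object; the grip force is fixed at half the most. Time passes only in rows, so rows that repeat a pose let the fingers close, or fill a call up. It gives the time, the measured TCP pose, the force, the opening and the grip force at its end, in the units of the state.
- get_state(): the state, without advancing time (a new reading comes with each control period).
- get_image(name): name is "scene" or "top" or "wrist"; returns a dict with "color" (400x640x3 uint8, red, green, blue), "z_map" (400x640 float32, m along the optical axis (not along the pixel's ray), 0 where there is no reading), "camera_matrix" (3x3 intrinsics, pixels), "dist" ([k1, k2, p1, p2, k3] as OpenCV has them; the pictures are not rectified), "R" (3x3) and "t" (3): a world point X has camera coordinates R X + t. Camera axes: x right, y down, z forward; pixel columns grow to the right and rows downward; lengths in m; the calibration is good to about 2 mm. A picture is of the moment at which its call begins.
- hand_in(): hands the job in; it is judged then, once.
The state is a dict: "time_s": time; "joints": joint angles; "qvel": joint speeds; "tau": joint torques, N m; "ee_pos": TCP position; "tcp_rot": TCP orientation; "contact_force": force on the tool from outside, world axes, zero at the start; "torque": the same for the moment, N m; "grip_width": finger opening in m; "finger_force": force on a finger pad.
Only numpy, scipy, OpenCV 4.12 (cv2) and the standard library are available. Lean on these libraries where they do the work, as an engineer would, in place of code of your own. Each camera call takes 0.05 s, during which the arm holds its last target. There are 200 camera calls.

## Working session

There is one attempt and no reset: what is moved stays moved. The work goes in short steps, Python scripts to look and compute and a tool call to move; the robot and the scene stay as the last step left them, time stands still between calls to the robot, and variables do not carry over. Pictures are saved under pics/ and viewed, at most 13 in all, crops included, and the job is handed in when it is done.

Besides the shell and the picture viewer there is one more tool, called after "Call:" as a command line: name --argument value ..., lists and objects as JSON in quotes. arm_command: Moves the arm, as the interface text tells. Its arguments: {"type":"object","properties":{"slide":{"type":"array","items":{"type":"array","items":{"type":"number"}}},"angular":{"type":"array","items":{"type":"array","items":{"type":"number"}}},"fingers":{"type":"array","items":{"type":"number"}}},"required":["slide","angular","fingers"]}

```bash
mkdir -p pics; cat > h.py <<'E'
import numpy as np, cv2
from workcell import get_state, get_image
from scipy.spatial.transform import Rotation as Rn
def grab(n):
    im=get_image(n); np.savez(f'{n}.npz',**im); return im
def load(n): return dict(np.load(f'{n}.npz'))
def plane(im,uv,z):
    K,d,R,t=[np.asarray(im[k],float) for k in('camera_matrix','dist','R','t')]
    p=cv2.undistortPoints(np.asarray(uv,float).reshape(-1,1,2),K,d)[:,0]
    r=np.c_[p,np.ones(len(p))]@R; c=-R.T@t
    return c+r*((z-c[2])/r[:,2])[:,None]
def cloud(im):
    z=im['z_map'].astype(float); h,w=z.shape
    u,v=np.meshgrid(np.arange(w),np.arange(h))
    K,d,R,t=[np.asarray(im[k],float) for k in('camera_matrix','dist','R','t')]
    p=cv2.undistortPoints(np.stack([u,v],-1).astype(float).reshape(-1,1,2),K,d)[:,0]
    P=np.c_[p,np.ones(len(p))]*z.reshape(-1,1)
    X=(P-t)@R; X[z.ravel()==0]=np.nan
    return X.reshape(h,w,3)
E
python3 - <<'E'
from h import *
for n in('top','scene'):
    im=grab(n); cv2.imwrite(f'pics/{n}1.png',im['color'][...,::-1])
    R=im['R'];print(n,-R.T@im['t'],im['camera_matrix'][0,0])
s=get_state();print(s)
E
```

```text
top [ 0.4031168  -0.06134033  1.37397415] 489.64303988066905
scene [ 1.1698607  -0.48606571  0.68430406] 377.4599445018453
{'time_s': 0.1, 'joints': array([-1.30002197e+00,  3.42644934e-01,  1.52486893e+00, -8.19523650e-06,
        1.27539281e+00, -1.46016012e-01]), 'qvel': array([-6.04420637e-04, -1.89006142e-03, -2.32536091e-03, -8.30194760e-05,
        5.18317036e-04,  2.78184922e-04]), 'tau': array([ 1.85123063e-03, -4.34449232e+01, -2.46490788e+01, -3.07822038e-04,
        4.75989291e-03, -1.05660718e-06]), 'ee_pos': array([ 0.2124455 , -0.47969435,  0.20301803]), 'tcp_rot': array([-3.07233837e+00, -6.49696774e-01,  1.40901131e-04]), 'contact_force': array([0.75356667, 0.16003676, 0.16410032]), 'torque': array([-0.02024136, -0.00746979, -0.00937067]), 'finger_force': 0.0, 'grip_width': 0.08554315337873632}
```

View pics/top1.png

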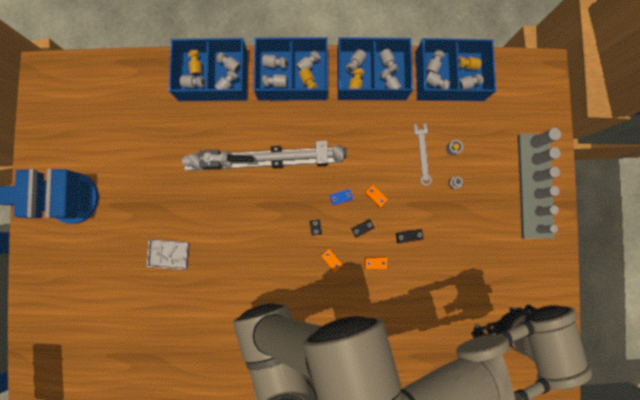

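View pics/scene1.png

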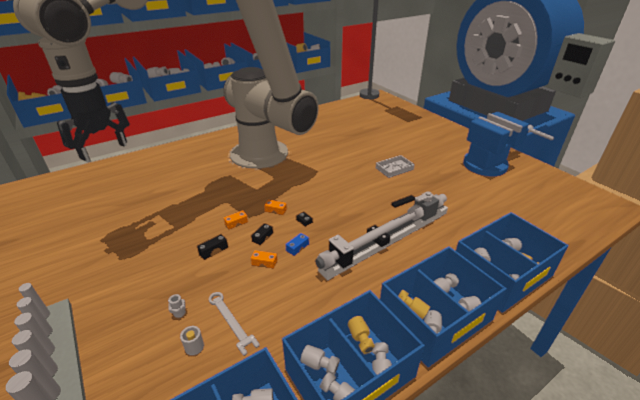

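Top view: valve with black lever sleeve at about (242,158), open lower half at (278,156), finished clamp at (321,152). Black halves: small (316,228), middle (363,228), large (409,236); blue and orange ones are decoys. The tray is at (168,255).

```bash
python3 - <<'E'
from h import *
im=load('top');X=cloud(im);c=im['color'].astype(int)
dark=(c.max(2)<60).astype(np.uint8)
n,l,st,ce=cv2.connectedComponentsWithStats(dark)
for i in range(1,n):
    x,y,w,h,a=st[i]
    if a<15 or y>245 or y<120 or x>440 or x<180: continue
    m=l==i; z=np.nanmedian(X[m][:,2])
    ct=cv2.findContours(m.astype(np.uint8),0,1)[0][0]
    bx=cv2.boxPoints(cv2.minAreaRect(ct)); W=plane(im,bx,z)
    e=[np.linalg.norm(W[1]-W[0])*1e3,np.linalg.norm(W[2]-W[1])*1e3]
    print(ce[i].round(1),a,'z',z.round(4),plane(im,[ce[i]],z).round(4),np.round(e,1),W[:,:2].round(3).tolist())
# tube/line: points heights in region
sub=X[130:185,170:360].reshape(-1,3)
for lo,hi in((.01,.03),(.05,.065),(.07,.085),(.09,.11)):
    m=(sub[:,2]>lo)&(sub[:,2]<hi);print(lo,m.sum(),np.nanmedian(sub[m],0).round(4),sub[m].min(0).round(3),sub[m].max(0).round(3))
    x0=sub[m][:,:2]; u,s,v=np.linalg.svd(x0-x0.mean(0),full_matrices=False);print(x0.mean(0),v[0],s)
print('table',np.nanmedian(X[200:215,200:290,2]))
b=im['color'][125:275,140:440];cv2.imwrite('pics/c1.png',cv2.resize(b,(800,400),interpolation=2)[...,::-1])
E
```

```text
[240.  158.4] 150 z 0.1048 [[0.6134 0.1299 0.1048]] [15.8 66.6] [[0.607, 0.162], [0.623, 0.162], [0.619, 0.095], [0.603, 0.096]]
[277.2 164.4] 34 z 0.0457 [[0.606  0.0364 0.0457]] [21.9 16.6] [[0.616, 0.048], [0.615, 0.026], [0.599, 0.026], [0.599, 0.048]]
[212.8 167.1] 39 z 0.0495 [[0.5988 0.2127 0.0495]] [44.8 10.3] [[0.599, 0.238], [0.608, 0.194], [0.598, 0.192], [0.589, 0.235]]
[362.6 227.5] 104 z 0.0237 [[ 0.4331 -0.1979  0.0237]] [52.1 23.4] [[0.432, -0.169], [0.455, -0.215], [0.434, -0.226], [0.411, -0.179]]
[315.8 227.5] 40 z 0.0169 [[ 0.4338 -0.069   0.0169]] [21.4 34.1] [[0.449, -0.055], [0.452, -0.076], [0.419, -0.081], [0.415, -0.06]]
[408.6 235.5] 168 z 0.0287 [[ 0.4104 -0.3245  0.0287]] [67.  24.9] [[0.419, -0.29], [0.426, -0.356], [0.402, -0.359], [0.394, -0.293]]
0.01 626 [0.6168 0.0673 0.0209] [ 0.597 -0.137  0.01 ] [0.66 0.3  0.03]
[0.62033351 0.06069376] [ 0.05984942 -0.99820742] [2.74916061 0.34114255]
0.05 904 [0.6295 0.0335 0.0567] [ 0.597 -0.152  0.05 ] [0.663 0.298 0.065]
[0.627756   0.05102593] [ 0.05357584 -0.99856378] [4.10017789 0.27938512]
0.07 451 [ 0.6291 -0.0698  0.0746] [ 0.598 -0.118  0.07 ] [0.666 0.26  0.085]
[0.62820714 0.06218091] [-0.05243467  0.99862436] [3.26013361 0.35165169]
0.09 273 [0.617  0.1485 0.1026] [0.606 0.096 0.09 ] [0.633 0.231 0.11 ]
[0.6167343  0.15444294] [-0.06161604 -0.99809993] [0.63054693 0.0859042 ]
table -0.0009280993596241467
```

View pics/c1.png

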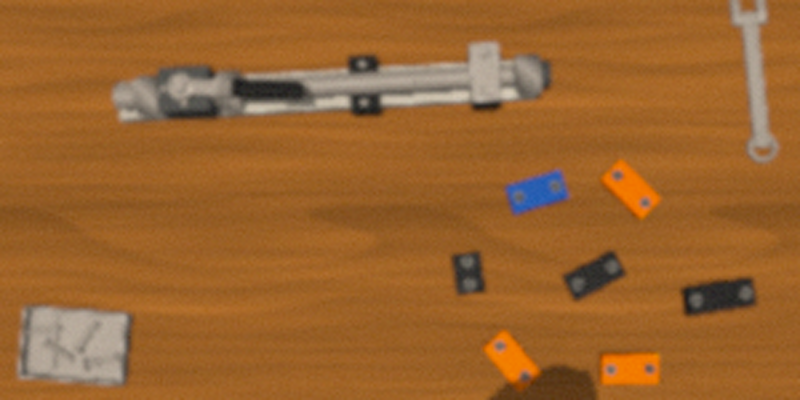

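Call:
arm_command --slide '[[0.643,-0.371,0],[0.643,-0.371,0],[0.643,-0.371,0],[0.643,-0.371,0],[0.643,-0.371,0]]' --angular '[[0,0,0],[0,0,0],[0,0,0],[0,0,0],[0,0,0]]' --fingers '[1,1,1,1,1]'

```text
time_s: 0.72
ee_pos: [0.3976, -0.2259, 0.2035]
tcp_rot: [3.074, 0.649, -0.0]
contact_force: [1.6, -0.5, 0.4]
grip_width: -0.0
finger_force: 0.0
```

```bash
python3 - <<'E'
from h import *
im=grab('wrist'); cv2.imwrite('pics/w1.png',im['color'][...,::-1])
s=get_state();print(s['ee_pos'],s['joints'],s['qvel'],Rn.from_rotvec(s['tcp_rot']).as_matrix().round(3).tolist())
print(-im['R'].T@im['t'])
E
```

```text
[ 0.40096666 -0.21963431  0.20354089] [-0.67227213  0.21779242  1.69877952  0.00456054  1.22575404  0.47574482] [-0.11535354 -0.00368681  0.00830053 -0.02865694  0.00809897 -0.19704282] [[0.913, 0.409, 0.002], [0.409, -0.913, 0.004], [0.003, -0.003, -1.0]]
[ 0.4648904  -0.19704508  0.37523894]
```

View pics/w1.png

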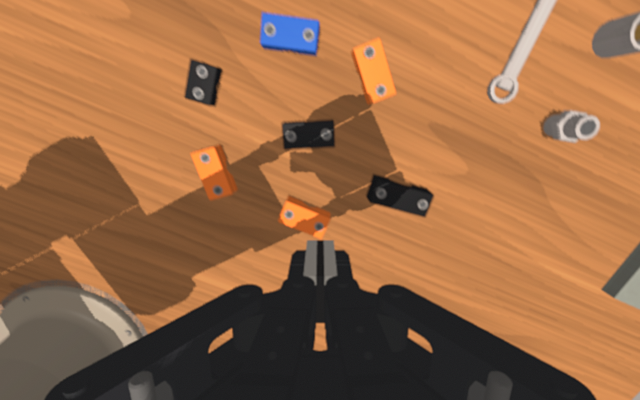

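Wrist view: middle black half at (308,134), almost square to the fingers; small at (203,82), large at (400,195).

```bash
cat >> h.py <<'E'
def halfpose(im,roi,ztop=.024):
    x0,y0,x1,y1=roi; X=cloud(im); c=im['color'].astype(int)
    m=np.zeros(c.shape[:2],np.uint8)
    m[y0:y1,x0:x1]=((X[...,2]>ztop-.006)&(X[...,2]<ztop+.008))[y0:y1,x0:x1]
    m=cv2.morphologyEx(m,cv2.MORPH_OPEN,np.ones((3,3)))
    ct=max(cv2.findContours(m,0,2)[0],key=cv2.contourArea)
    W=plane(im,ct[:,0].astype(float),ztop)
    (cx,cy),(w,h),a=cv2.minAreaRect((W[:,:2]*1e3).astype(np.float32))
    if h>w:w,h,a=h,w,a+90
    return cx,cy,w,h,(a+90)%180-90
E
python3 - <<'E'
from h import *
im=load('wrist');print(halfpose(im,(270,110,345,160)))
X=cloud(im);print(X[134,300:320:5,2],X[170,320])
E
```

```text
(431.94354248046875, -197.61337280273438, 58.879886627197266, 30.16147232055664, -63.31436538696289)
[0.02436913 0.02707888 0.02464887 0.02400789] [nan nan nan]
```

Call:
arm_command --slide '[[0.33,-0.19,0],[0.33,-0.19,0],[0.33,-0.19,0],[0.33,-0.19,0],[0.33,-0.19,0]]' --angular '[[0,0,0.364],[0,0,0.364],[0,0,0.364],[0,0,0.364],[0,0,0.364]]' --fingers '[1,1,1,1,1]'

```text
time_s: 1.4
ee_pos: [0.5714, 0.0111, 0.2033]
tcp_rot: [3.14, 0.083, -0.001]
contact_force: [-0.2, -1.4, -0.6]
grip_width: -0.0002
finger_force: 0.0
```

```bash
python3 - <<'E'
from h import *
im=grab('wrist'); cv2.imwrite('pics/w2.png',im['color'][...,::-1])
s=get_state();print(s['time_s'],s['ee_pos'],s['tcp_rot'])
X=cloud(im)
P=X.reshape(-1,3)
# tube top: between y -0.08..0.02 and .07..
m=(P[:,2]>.054)&(P[:,2]<.062)&(P[:,0]>.55)&(P[:,0]<.70)&(P[:,1]>-.09)&(P[:,1]<.16)
Q=P[m];print(m.sum(),Q.min(0),Q.max(0))
if m.sum()>10:
  f=cv2.fitLine(Q[:,:2].astype(np.float32),cv2.DIST_HUBER,0,.01,.01).ravel();print(f)
E
```

```text
1.45 [0.5745966  0.01741891 0.20282094] [-3.13662093 -0.08886155 -0.00330256]
4159 [ 0.60620131 -0.07068777  0.05400006] [0.66489706 0.15971791 0.06191395]
[ 0.04108353 -0.9991557   0.62979895  0.0596963 ]
```

View pics/w2.png

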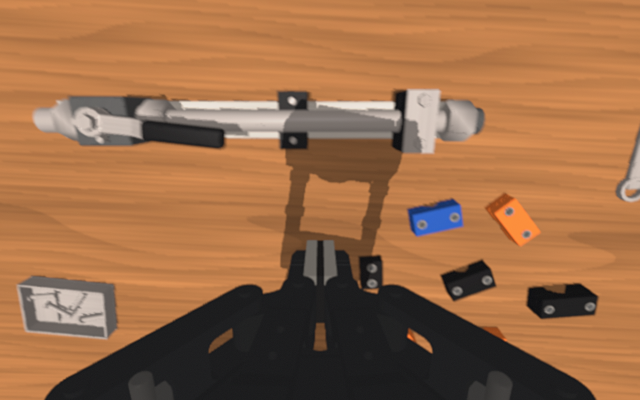

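Wrist view: the lever sleeve (145–222, 133) is slightly swung off the tube; lower half's bolt holes at (293,100) and (293,141); finished clamp at (420,120); valve axis near (88,121).

```bash
python3 - <<'E'
from h import *
im=load('wrist');X=cloud(im);c=im['color'].astype(int);P=X
def box(m,z,name):
    m=cv2.morphologyEx(m.astype(np.uint8),cv2.MORPH_OPEN,np.ones((2,2)))
    cs=cv2.findContours(m,0,2)[0]
    ct=max(cs,key=cv2.contourArea); W=plane(im,ct[:,0].astype(float),z)
    print(name,[np.round(a,2) for a in cv2.minAreaRect((W[:,:2]*1e3).astype(np.float32))],len(ct))
# tube silhouette: use tube points, centreline
q=X[(X[...,2]>.0545)&(X[...,2]<.061)&(X[...,0]>.6)&(X[...,0]<.66)&(((X[...,1]>-.075)&(X[...,1]<.015))|((X[...,1]>.06)&(X[...,1]<.08)))]
f=cv2.fitLine(q[:,:2].astype(np.float32),cv2.DIST_HUBER,0,.01,.01).ravel();print('tube',len(q),f, np.median(q[:,2]),'x at .04:',f[2]+(0.04-f[3])*f[0]/f[1])
dark=c.max(2)<75
r=np.zeros(dark.shape,bool);r[85:155,270:315]=1
for rr in((85,112),(130,153)):
    r[:]=0;r[rr[0]:rr[1],270:315]=1
    m=r&(X[...,2]>.040)&(X[...,2]<.051); box(m,.046,'lower'+str(rr))
r[:]=0;r[115:155,135:230]=1
box(r&(X[...,2]>.096)&dark,.106,'sleeve')
r[:]=0;r[85:155,395:445]=1
box(r&(X[...,2]>.072)&(X[...,2]<.086),.08,'fin')
print('valveaxis nut',plane(im,[[88,121]],.112), X[115:128:4,82:96:4,2])
box((X[...,2]>.067)&(X[...,2]<.079)&(X[...,1]>.19),.075,'block')
E
```

```text
tube 1957 [ 0.04996729 -0.99875087  0.63268113 -0.01051508] 0.05821757599225976 x at .04: 0.6301539
lower(85, 112) [array([648.56,  41.02]), array([18.63, 29.77]), np.float64(3.03)] 13
lower(130, 153) [array([608.94,  38.7 ]), array([17.96, 30.33]), np.float64(3.01)] 23
sleeve [array([615.89, 130.61]), array([69.45, 16.86]), np.float64(87.16)] 48
fin [array([635.33, -83.37]), array([56.76, 31.65]), np.float64(3.05)] 54
valveaxis nut [[0.62386133 0.20653646 0.112     ]] [[0.09084857 0.09488515 0.09161384 0.09056516]
 [0.09793667 0.09706491 0.09590293 0.09254533]
 [0.09688628        nan 0.0973919  0.09380519]
 [0.09717261 0.09818303 0.09646433 0.09662085]]
block [array([632.66, 217.37]), array([18.04, 57.01]), np.float64(3.18)] 48
```

Call:
arm_command --slide '[[0.088,-0.102,0],[0.088,-0.102,0],[0.088,-0.102,0],[0.088,-0.102,0.06],[0.088,-0.102,0.06]]' --angular '[[0,0,0],[0,0,0],[0,0,0],[0,0,0],[0,0,0]]' --fingers '[1,1,1,1,1]'

```text
time_s: 2.08
ee_pos: [0.6494, 0.1151, 0.1385]
tcp_rot: [3.14, 0.082, -0.018]
contact_force: [0.3, -0.2, 1.0]
grip_width: 0.0001
finger_force: 0.0
```

```bash
cat >> h.py <<'E'
A=np.array([.6193,.2196]);yaw=.053
L=np.array([[np.cos(yaw),-np.sin(yaw)],[np.sin(yaw),np.cos(yaw)]])
def inline(p,o=A): return L.T@(np.asarray(p)[:2]-o)
E
python3 - <<'E'
from h import *
s=get_state();print(s['ee_pos'],inline(s['ee_pos']),s['tcp_rot'],s['contact_force'],s['joints'])
E
```

```text
[0.64940283 0.11509949 0.13851205] [ 0.02452463 -0.10594848] [ 3.1397159   0.08247344 -0.01845599] [ 0.3254998  -0.23126231  0.95900685] [ 5.94970574e-02  6.48820086e-01  1.19334546e+00 -3.60666406e-04
  1.31119749e+00  1.57786449e+00]
```

Call:
arm_command --slide '[[0.006,0,0],[0.006,0,0],[0.006,0,0.0],[0.006,0,0.046],[0.006,0,0.046]]' --angular '[[0,0,0],[0,0,0],[0,0,0],[0,0,0],[0,0,0]]' --fingers '[1,1,1,1,1]'

```text
time_s: 2.7
ee_pos: [0.6568, 0.116, 0.0949]
tcp_rot: [3.14, 0.083, -0.011]
contact_force: [-0.7, 0.3, 0.2]
grip_width: 0.0001
finger_force: 0.0
```

```bash
python3 - <<'E'
from h import *
s=get_state();print(s['ee_pos'],inline(s['ee_pos']),s['tcp_rot'],s['contact_force'],s['joints'])
E
```

```text
[0.65679261 0.11597135 0.09490888] [ 0.03195022 -0.10546931] [ 3.1401867   0.0826915  -0.01067703] [-0.74271254  0.29153224  0.22793137] [ 6.00040654e-02  6.96758695e-01  1.22748200e+00 -7.46123272e-05
  1.22415605e+00  1.57817153e+00]
```

Call:
arm_command --slide '[[-0.008,-0.0105,0.006],[-0.033,-0.0075,0.006],[-0.058,-0.011,0.006],[-0.075,-0.017,0.006],[-0.089,-0.026,0.006]]' --angular '[[0,0,0],[0,0,0],[0,0,0],[0,0,0],[0,0,0]]' --fingers '[1,1,1,1,1]'

```text
time_s: 3.32
ee_pos: [0.5688, 0.1383, 0.0934]
tcp_rot: [-3.14, -0.083, -0.004]
contact_force: [-0.1, -0.5, 0.2]
grip_width: 0.0
finger_force: 0.0
```

```bash
python3 - <<'E'
from h import *
s=get_state();print(s['ee_pos'],inline(s['ee_pos']),s['tcp_rot'],s['contact_force'])
E
```

```text
[0.56877808 0.13831452 0.09336289] [-0.05475709 -0.07849493] [-3.14021155 -0.08312502 -0.0044962 ] [-0.06938769 -0.50119307  0.21893964]
```

```bash
cat >> h.py <<'E'
def lever(im):
    X=cloud(im);c=im['color'].max(2)
    q=X[(X[...,2]>.098)&(X[...,2]<.112)&(c<75)]
    d=np.linalg.norm(q[:,:2]-A,axis=1); q=q[(d<.135)&(d>.04)]
    p=np.array([inline(x) for x in q]); 
    if len(p)<20: return len(p)
    m=p.mean(0); return len(p),m.round(4),np.arctan2(-m[0],-m[1]),np.ptp(p,0)
E
python3 - <<'E'
from h import *
im=grab('wrist');print(lever(im)); print(lever(grab('scene')))
cv2.imwrite('pics/w3.png',im['color'][...,::-1])
E
```

```text
(4307, array([-0.008 , -0.0871]), np.float64(0.0916893688040992), array([0.02422696, 0.07111285]))
(117, array([-0.0055, -0.0926]), np.float64(0.05921831489425087), array([0.01998942, 0.06963884]))
```

View pics/w3.png

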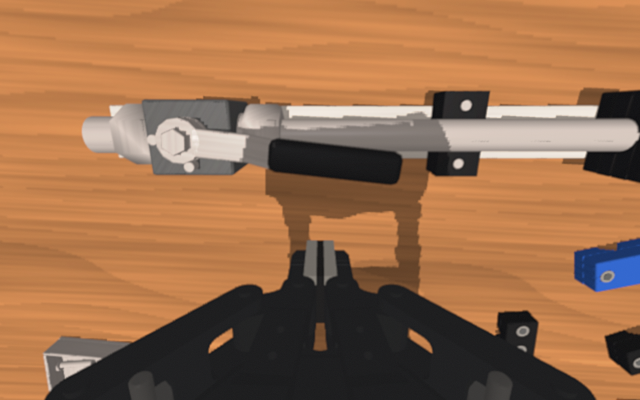

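Wrist view: the sleeve (270–400,160) is unmoved; the fingertips (320,245) are now on the robot side, so they passed over or the tip height is not what I believe. Checking.

```bash
python3 - <<'E'
from h import *
im=load('wrist');X=cloud(im);s=get_state()
print(X[242:285:6,312],X[242:285:6,328]);print(s['ee_pos'],s['contact_force'],s['tcp_rot'])
p=cv2.projectPoints(s['ee_pos'][None],cv2.Rodrigues(im['R'])[0],im['t'],im['camera_matrix'],im['dist'])[0];print(p)
E
```

```text
[[0.5791745  0.14166299 0.12896426]
 [0.57920562 0.14149987 0.13569351]
 [0.57925661 0.14135025 0.14190602]
 [0.57927286 0.14121272 0.14755949]
 [0.57974152 0.14108616 0.15359652]
 [0.57916787 0.14096769 0.15738227]
 [0.5784511  0.1408548  0.16067497]
 [0.58028136 0.140763   0.1677974 ]] [[0.57983127 0.13386852 0.12950823]
 [0.57981042 0.13404091 0.1361396 ]
 [0.58003346 0.13422628 0.14270553]
 [0.57966833 0.13433327 0.14762782]
 [0.57937969 0.13443885 0.15231951]
 [0.58017431 0.13464981 0.15854914]
 [0.58037299 0.13478699 0.16332801]
 [0.58063633 0.13492205 0.16787707]]
[0.56806942 0.1388689  0.09283647] [-0.55748395 -0.59796557  0.20332226] [-3.14011279e+00 -8.52534628e-02 -1.80800853e-03]
[[[317.16652045 234.05523479]]]
```

```bash
python3 - <<'E'
from h import *
im=load('scene');X=cloud(im);s=get_state();e=s['ee_pos']
m=(np.hypot(X[...,0]-e[0],X[...,1]-e[1])<.03)&(X[...,2]>.06)
q=X[m];print(len(q),np.sort(q[:,2])[:12].round(3))
p=cv2.projectPoints(np.array([e,e+[0,0,.035]]),cv2.Rodrigues(im['R'])[0],im['t'],im['camera_matrix'],im['dist'])[0][:,0];print(p)
u,v=p[0].astype(int)
cv2.imwrite('pics/s2.png',cv2.resize(im['color'][v-80:v+60,u-100:u+100],(800,560),interpolation=2)[...,::-1])
E
```

```text
830 [0.122 0.122 0.122 0.122 0.123 0.124 0.124 0.126 0.126 0.127 0.128 0.128]
[[392.79425304 193.63889565]
 [394.20576664 182.93883429]]
```

View pics/s2.png

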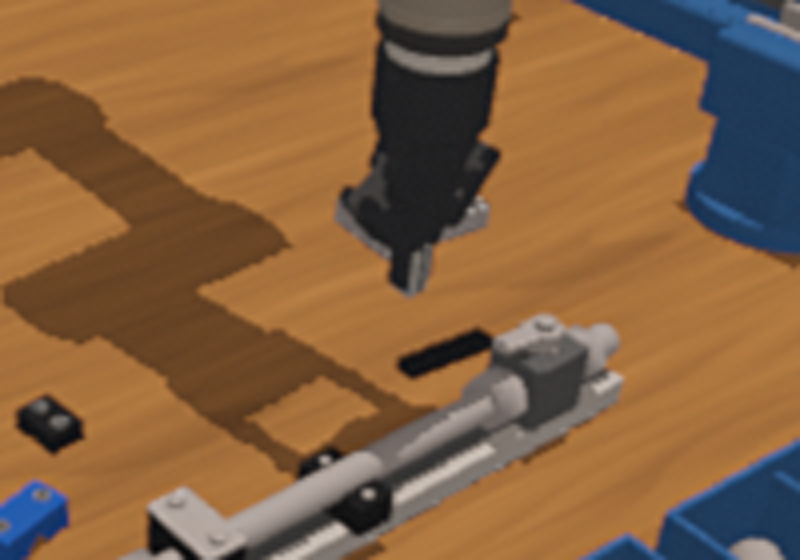

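The true fingertips stand about 30 mm above the reported TCP (both the scene and wrist views agree: about 0.122–0.127 against 0.093). I'll go back over and come down lower.

Call:
arm_command --slide '[[0.045,0.012,-0.005],[0.09,0.02,-0.005],[0.09,0.02,-0.005],[0.09,0.02,0],[0.09,0.02,0.018]]' --angular '[[0,0,0],[0,0,0],[0,0,0],[0,0,0],[0,0,0]]' --fingers '[1,1,1,1,1]'

```text
time_s: 4.05
ee_pos: [0.6598, 0.1227, 0.074]
tcp_rot: [-3.14, -0.084, -0.003]
contact_force: [-0.0, 0.3, -0.1]
grip_width: 0.0001
finger_force: 0.0
```

Call:
arm_command --slide '[[0,0,0.01],[0,0,0.018],[0,0,0.018],[0,0,0.018],[0,0,0.018]]' --angular '[[0,0,0],[0,0,0],[0,0,0],[0,0,0],[0,0,0]]' --fingers '[1,1,1,1,1]'

```text
time_s: 4.68
ee_pos: [0.6602, 0.1223, 0.0562]
tcp_rot: [3.14, 0.083, 0.002]
contact_force: [-0.4, 0.3, 0.4]
grip_width: -0.0001
finger_force: 0.0
```

```bash
python3 - <<'E'
from h import *
s=get_state();print(s['ee_pos'],inline(s['ee_pos']),s['tcp_rot'],s['contact_force'],s['joints'])
im=grab('wrist');X=cloud(im);print(X[238:250:2,312],X[234:250:4,328]);print(lever(im))
E
```

```text
[0.66020565 0.12225352 0.05615886] [ 0.03569126 -0.09937678] [3.14044458e+00 8.29414151e-02 1.70562001e-03] [-0.35073182  0.31341722  0.38755208] [ 6.91173548e-02  7.38301484e-01  1.26072178e+00 -1.08711049e-04
  1.14148677e+00  1.58714971e+00]
[[0.64188126 0.12600698 0.0224128 ]
 [0.67105719 0.12567807 0.09029823]
 [0.67068054 0.12562459 0.09181342]
 [0.67139516 0.12556493 0.09561425]
 [0.6711549  0.12551354 0.09729634]
 [0.67079392 0.12546385 0.09868341]] [[0.64521342 0.1143869  0.02134695]
 [0.64313718 0.11432895 0.02386896]
 [0.67097558 0.11779231 0.09156987]
 [0.6708627  0.1178989  0.09585292]]
(783, array([ 0.0288, -0.0964]), np.float64(-0.29038112760660956), array([0.05214924, 0.06067688]))
```

Call:
arm_command --slide '[[-0.012,-0.004,0.001],[-0.037,-0.001,0.001],[-0.062,-0.005,0.001],[-0.078,-0.011,0.001],[-0.093,-0.02,0.001]]' --angular '[[0,0,0],[0,0,0],[0,0,0],[0,0,0],[0,0,0]]' --fingers '[1,1,1,1,1]'

```text
time_s: 5.35
ee_pos: [0.5679, 0.1373, 0.0559]
tcp_rot: [-3.14, -0.082, -0.009]
contact_force: [4.2, -1.1, 0.2]
grip_width: 0.0
finger_force: 2.1
```

```bash
python3 - <<'E'
from h import *
s=get_state();print(s['ee_pos'],inline(s['ee_pos']),s['tcp_rot'],s['contact_force'])
im=grab('wrist');print(lever(im));print(lever(grab('scene')))
E
```

```text
[0.56789497 0.13728309 0.05591143] [-0.0556936  -0.07947813] [-3.14038162 -0.08189951 -0.00946655] [ 4.23315015 -1.08755904  0.17031055]
(3349, array([-0.0506, -0.0539]), np.float64(0.7538427323874483), array([0.05908561, 0.06323922]))
(74, array([-0.0546, -0.0615]), np.float64(0.7262614275862468), array([0.05065514, 0.06011985]))
```

Call:
arm_command --slide '[[-0.015,-0.011,0],[-0.024,-0.022,0],[-0.031,-0.034,0],[-0.036,-0.046,0],[-0.037,-0.056,0]]' --angular '[[0,0,0],[0,0,0],[0,0,0],[0,0,0],[0,0,0]]' --fingers '[1,1,1,1,1]'

```text
time_s: 6.08
ee_pos: [0.5251, 0.1918, 0.0545]
tcp_rot: [3.14, 0.084, -0.003]
contact_force: [0.1, -4.2, 3.8]
grip_width: -0.0
finger_force: 2.0
```

Call:
arm_command --slide '[[0,-0.002,0],[0,-0.003,0],[0,-0.004,0],[0,-0.005,0],[0,-0.005,0]]' --angular '[[0,0,0],[0,0,0],[0,0,0],[0,0,0],[0,0,0]]' --fingers '[1,1,1,1,1]'

```text
time_s: 6.7
ee_pos: [0.5248, 0.1939, 0.0543]
tcp_rot: [3.137, 0.083, -0.005]
contact_force: [-1.4, -12.7, 5.1]
grip_width: -0.0002
finger_force: 6.2
```

```bash
python3 - <<'E'
from h import *
s=get_state();print(s['ee_pos'],inline(s['ee_pos']),s['tcp_rot'],s['contact_force'])
im=grab('wrist');print(lever(im));print(lever(grab('scene')))
E
```

```text
[0.52479655 0.19386969 0.05430465] [-0.09573382 -0.02068784] [ 3.13684858  0.08291116 -0.00481522] [ -1.38888878 -12.66361323   5.14021372]
(4678, array([-0.0752, -0.0023]), np.float64(1.5408496602073485), array([0.05024543, 0.04368973]))
(77, array([-0.0759, -0.0107]), np.float64(1.431334672699875), array([0.04918433, 0.04495422]))
```

Lever is at its stop (push rose to 12.7 N with no motion, measured about 1.54 rad). Backing off, then to the clamp half.

Call:
arm_command --slide '[[0,0.015,0],[0,0.03,0],[0,0.03,-0.05],[0,0.03,-0.1],[0,0.03,-0.12]]' --angular '[[0,0,0],[0,0,0],[0,0,0],[0,0,0],[0,0,0]]' --fingers '[1,1,1,1,1]'

```text
time_s: 7.42
ee_pos: [0.5286, 0.166, 0.1776]
tcp_rot: [-3.139, -0.082, -0.007]
contact_force: [0.3, -0.8, -0.5]
grip_width: 0.0001
finger_force: 0.0
```

Call:
arm_command --slide '[[-0.02,0.06,-0.01],[-0.04,0.12,-0.01],[-0.06,0.18,-0.01],[-0.075,0.24,-0.01],[-0.09,0.29,-0.01]]' --angular '[[0,0,-0.1],[0,0,-0.2],[0,0,-0.3],[0,0,-0.4],[0,0,-0.412]]' --fingers '[-1,-1,-1,-1,-1]'

```text
time_s: 8.05
ee_pos: [0.4519, -0.1304, 0.1846]
tcp_rot: [-3.057, -0.724, -0.001]
contact_force: [0.7, -0.2, -0.2]
grip_width: 0.0849
finger_force: 0.0
```

```bash
cat >> h.py <<'E'
def st():
    s=get_state();R=Rn.from_rotvec(s['tcp_rot']).as_matrix()
    print('t',s['time_s'],'p',s['ee_pos'].round(4),'yhead',np.degrees(np.arctan2(R[1,1],R[0,1])).round(2),'z',R[:,2].round(4),'F',s['contact_force'].round(1),'w',round(s['grip_width'],4),'ff',s['finger_force'],'j6',s['joints'][5].round(3))
    return s,R
E
python3 - <<'E'
from h import *
im=grab('wrist');s,R=st();print(lever(grab('top')),lever(im))
print('to clamp (tool)',R.T@(np.array([.432,-.1976,s['ee_pos'][2]])-s['ee_pos']))
X=cloud(im);c=im['color']
cv2.imwrite('pics/w4.png',c[...,::-1])
E
```

```text
t 8.1 p [ 0.4507 -0.1358  0.1845] yhead -63.54 z [-4.0e-04 -3.2e-03 -1.0e+00] F [ 0.3 -4.6  0.6] w 0.0854 ff 0.0 j6 0.657
(147, array([-0.0884, -0.0005]), np.float64(1.5653801259276463), array([0.06652436, 0.0159793 ])) 0
to clamp (tool) [-0.04432092  0.04697092  0.00020777]
```

View pics/w4.png

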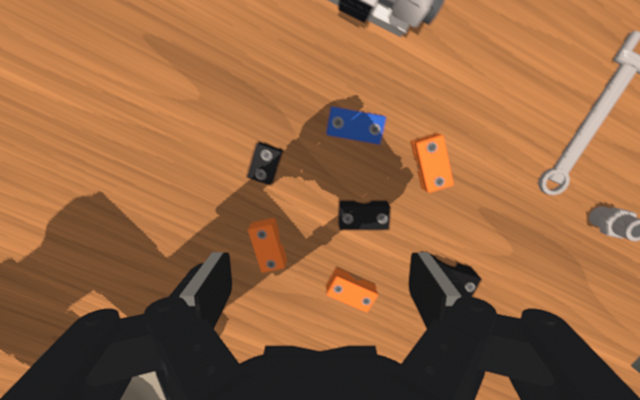

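Wrist view: middle half at (364,215), fingers open with tips near (212,255) and (425,255). Lever reads 1.565 rad from the top view.

```bash
python3 - <<'E'
from h import *
im=load('wrist');X=cloud(im)
print(halfpose(im,(330,190,400,240)))
for c in (205,218,428,418): 
    col=X[245:275,c]; q=col[(col[:,2]>.1)]; print(c,q[:3].round(4).tolist())
E
```

```text
(432.9203186035156, -197.08168029785156, 58.91252899169922, 30.860519409179688, -63.36615180969238)
205 [[0.44, -0.0826, 0.2404], [0.4396, -0.0828, 0.2405], [0.4401, -0.0831, 0.2418]]
218 [[0.4409, -0.0851, 0.2314], [0.4412, -0.0854, 0.2327], [0.4408, -0.0856, 0.2327]]
428 [[0.4837, -0.1699, 0.2319], [0.4834, -0.17, 0.2322], [0.4831, -0.17, 0.2327]]
418 [[0.4813, -0.1666, 0.2306], [0.4815, -0.1657, 0.2327], [0.4812, -0.1656, 0.2333]]
```

Call:
arm_command --slide '[[-0.03,0.03,0],[-0.0445,0.047,0.0],[-0.0445,0.047,0.0],[-0.0445,0.047,0.02],[-0.0445,0.047,0.06]]' --angular '[[0,0,0],[0,0,0],[0,0,0],[0,0,0],[0,0,0]]' --fingers '[-1,-1,-1,-1,-1]'

```text
time_s: 8.78
ee_pos: [0.4354, -0.1895, 0.1251]
tcp_rot: [3.055, 0.724, 0.005]
contact_force: [0.2, 0.1, -1.2]
grip_width: 0.0852
finger_force: 0.0
```

```bash
python3 - <<'E'
from h import *
im=grab('wrist');s,R=st()
print('to clamp (tool)',R.T@(np.array([.432,-.1976,s['ee_pos'][2]])-s['ee_pos']))
X=cloud(im);z=X[...,2]
for a,b in((150,240),(400,480)):
    q=X[150:300,a:b].reshape(-1,3);q=q[q[:,2]>.05];print(np.sort(q[:,2])[:30:5])
E
```

```text
t 8.825 p [ 0.432  -0.1873  0.1196] yhead -63.34 z [-0.0053  0.0042 -1.    ] F [-2.1  1.9 -4.7] w 0.0854 ff 0.0 j6 0.533
to clamp (tool) [-4.59837802e-03  9.21340401e-03 -4.36704595e-05]
[0.16691207 0.16774227 0.16792166 0.16814717 0.16833833 0.16855925]
[0.16733664 0.16755087 0.16807501 0.16825963 0.16843082 0.16882358]
```

Call:
arm_command --slide '[[-0.0045,0.009,0],[-0.0045,0.009,0.04],[-0.0045,0.009,0.08],[-0.0045,0.009,0.11],[-0.0045,0.009,0.11]]' --angular '[[0,0,0],[0,0,0],[0,0,0],[0,0,0],[0,0,0]]' --fingers '[-1,-1,-1,-1,-1]'

```text
time_s: 9.45
ee_pos: [0.434, -0.2001, 0.0144]
tcp_rot: [-3.056, -0.723, 0.002]
contact_force: [0.0, -0.0, 0.3]
grip_width: 0.0852
finger_force: 0.0
```

```bash
python3 - <<'E'
from h import *
im=grab('wrist');s,R=st()
print('to clamp (tool)',R.T@(np.array([.4325,-.1974,s['ee_pos'][2]])-s['ee_pos']))
X=cloud(im);z=X[...,2]
cv2.imwrite('pics/w5.png',im['color'][...,::-1])
try: print(halfpose(im,(230,200,410,330)))
except Exception as e: print(e)
for a,b in((150,260),(380,480)):
    q=X[150:300,a:b].reshape(-1,3);q=q[(q[:,2]>.035)];i=np.argsort(q[:,2])[:30:6];print(q[i].round(4).tolist())
E
```

```text
t 9.5 p [ 0.4349 -0.2006  0.0156] yhead -63.37 z [ 7.e-04 -4.e-04 -1.e+00] F [ 1.2 -0.3 -0.2] w 0.0854 ff 0.0 j6 0.514
to clamp (tool) [-7.05220175e-04 -3.91422184e-03 -3.08886719e-06]
(432.7837219238281, -197.4051513671875, 58.96305847167969, 32.23468780517578, -63.321205139160156)
[[0.4156, -0.1621, 0.0561], [0.4097, -0.1652, 0.0568], [0.4173, -0.1613, 0.0574], [0.4079, -0.1662, 0.0578], [0.4208, -0.1596, 0.058]]
[[0.4533, -0.239, 0.0566], [0.4587, -0.2361, 0.0571], [0.4538, -0.239, 0.0573], [0.4591, -0.2363, 0.0575], [0.449, -0.2407, 0.0578]]
```

View pics/w5.png

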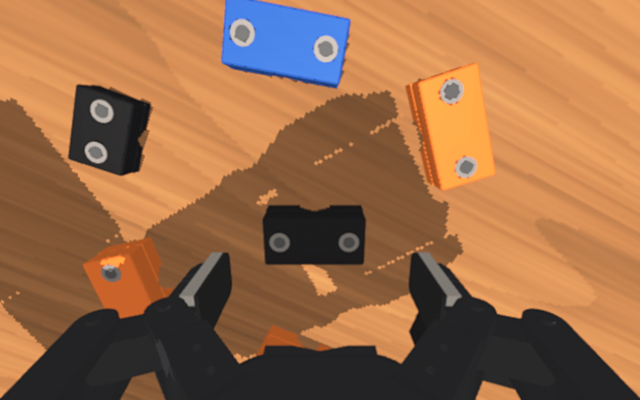

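Wrist view: half centred at (314,235) between open fingers (215,265) and (430,265), free of the neighbours. Small lateral correction, then down.

Call:
arm_command --slide '[[-0.0005,-0.004,0.005],[-0.0005,-0.004,0.025],[-0.0005,-0.004,0.043],[-0.0005,-0.004,0.043],[-0.0005,-0.004,0.043]]' --angular '[[0,0,0],[0,0,0],[0,0,0],[0,0,0],[0,0,0]]' --fingers '[-1,-1,-1,-1,-1]'

```text
time_s: 10.12
ee_pos: [0.4325, -0.1971, -0.0273]
tcp_rot: [3.056, 0.723, 0.002]
contact_force: [-0.5, -0.1, 1.2]
grip_width: 0.0855
finger_force: 0.0
```

```bash
python3 - <<'E'
from h import *
im=grab('wrist');s,R=st()
print('to clamp (tool)',R.T@(np.array([.4325,-.1974,s['ee_pos'][2]])-s['ee_pos']))
X=cloud(im)
for a,b in((150,260),(380,480)):
    q=X[150:300,a:b].reshape(-1,3);q=q[(q[:,2]>.006)];i=np.argsort(q[:,2])[:30:6];print(q[i].round(4).tolist())
E
```

```text
t 10.175 p [ 0.4326 -0.1971 -0.0273] yhead -63.36 z [ 0.0018 -0.0012 -1.    ] F [1.4 0.4 0.1] w 0.0853 ff 0.0 j6 0.517
to clamp (tool) [-1.79289948e-04  2.03718207e-04  1.99711896e-07]
[[0.4324, -0.1651, 0.0089], [0.4317, -0.1655, 0.0118], [0.4318, -0.1655, 0.0144], [0.4072, -0.1625, 0.0151], [0.4192, -0.1563, 0.0154]]
[[0.5041, -0.2333, 0.006], [0.4924, -0.2451, 0.0062], [0.4948, -0.2433, 0.0063], [0.4969, -0.2408, 0.0064], [0.4998, -0.2381, 0.0065]]
```

Call:
arm_command --slide '[[0,0,0.003],[0,0,0.003],[0,0,0.003],[0,0,0.003],[0,0,0.003]]' --angular '[[0,0,0],[0,0,0],[0,0,0],[0,0,0],[0,0,0]]' --fingers '[-1,1,1,1,1]'

```text
time_s: 10.8
ee_pos: [0.4319, -0.1968, -0.0309]
tcp_rot: [3.057, 0.723, 0.0]
contact_force: [-0.0, -0.2, 4.8]
grip_width: 0.0578
finger_force: 64.5
```

Call:
arm_command --slide '[[0,0,0],[0,0,0],[0,0,0],[0,0,-0.02],[0,0,-0.05]]' --angular '[[0,0,0],[0,0,0],[0,0,0],[0,0,0],[0,0,0]]' --fingers '[1,1,1,1,1]'

```text
time_s: 11.42
ee_pos: [0.4311, -0.1963, 0.0185]
tcp_rot: [-3.055, -0.723, 0.003]
contact_force: [-0.1, -0.8, 0.3]
grip_width: 0.0583
finger_force: 64.2
```

```bash
python3 - <<'E'
from h import *
s,R=st()
S=np.array([.6288,.0403]);print('to seat (tool)',R.T@np.r_[S-s['ee_pos'][:2],0],'in world',S-s['ee_pos'][:2], s['joints'])
E
```

```text
t 11.425 p [ 0.4311 -0.1963  0.0185] yhead -63.37 z [-0.0021  0.0013 -1.    ] F [-0.1 -0.8  0.3] w 0.0583 ff 64.22991245985031 j6 0.517
to seat (tool) [ 2.82777164e-01 -1.22853107e-01 -9.92764932e-05] in world [0.19773187 0.23655428] [-5.89198838e-01  4.97537258e-01  1.88770365e+00 -8.78832356e-05
  7.58802919e-01  5.16955416e-01]
```

Call:
arm_command --slide '[[0,0,-0.05],[0,0,-0.09],[0.05,-0.02,-0.09],[0.1,-0.042,-0.09],[0.15,-0.065,-0.09]]' --angular '[[0,0,0],[0,0,-0.15],[0,0,-0.3],[0,0,-0.45],[0,0,-0.6]]' --fingers '[1,1,1,1,1]'

```text
time_s: 12.05
ee_pos: [0.5376, -0.0702, 0.1088]
tcp_rot: [2.703, 1.6, 0.0]
contact_force: [0.1, -0.3, -0.2]
grip_width: 0.0579
finger_force: 64.2
```

```bash
cat >> h.py <<'E'
S=np.array([.6288,.0403])
def toseat(S=S,yh=3.04):
    s,R=st()
    yaw=np.degrees(np.arctan2(R[1,1],R[0,1]))
    print('to seat (tool)',(R.T@np.r_[S-s['ee_pos'][:2],0]).round(4),'turn z',-np.radians(yh-yaw).round(4))
E
python3 -c "
from h import *
toseat()"
```

```text
t 12.05 p [ 0.5376 -0.0702  0.1088] yhead -28.75 z [ 4.e-04 -3.e-04 -1.e+00] F [ 0.1 -0.3 -0.2] w 0.0579 ff 64.20738190412521 j6 0.231
to seat (tool) [0.1407 0.0268 0.    ] turn z -0.5548
```

Call:
arm_command --slide '[[0.045,0.009,0],[0.09,0.018,0],[0.136,0.026,0],[0.136,0.026,0],[0.136,0.026,0]]' --angular '[[0,0,-0.17],[0,0,-0.34],[0,0,-0.51],[0,0,-0.555],[0,0,-0.555]]' --fingers '[1,1,1,1,1]'

```text
time_s: 12.68
ee_pos: [0.6251, 0.0355, 0.108]
tcp_rot: [-2.165, -2.275, 0.001]
contact_force: [-0.5, 0.0, 0.2]
grip_width: 0.058
finger_force: 64.3
```

Call:
arm_command --slide '[[0,0,0],[0,0,0],[0,0,0],[0,0,0],[0,0,0]]' --angular '[[0,0,0],[0,0,0],[0,0,0],[0,0,0],[0,0,0]]' --fingers '[1,1,1,1,1]'

```text
time_s: 13.3
ee_pos: [0.6254, 0.0349, 0.1087]
tcp_rot: [2.166, 2.275, -0.0]
contact_force: [-0.3, 0.7, -1.6]
grip_width: 0.0581
finger_force: 64.3
```

```bash
python3 - <<'E'
from h import *
toseat()
im=grab('wrist');X=cloud(im);cv2.imwrite('pics/w6.png',im['color'][...,::-1]);grab('top')
E
```

```text
t 13.3 p [0.6254 0.0349 0.1087] yhead 2.8 z [ 1.e-04 -1.e-04 -1.e+00] F [-0.3  0.7 -1.6] w 0.0581 ff 64.3251858651638 j6 -0.115
to seat (tool) [ 0.0052  0.0036 -0.    ] turn z -0.0042
```

View pics/w6.png

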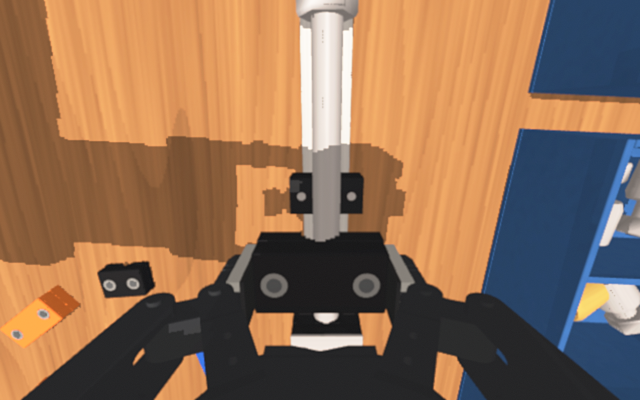

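Wrist view: held half's bolt holes at (274,287) and (366,286), lower half's bolt holes at (301,197) and (352,197), tube between. I'll measure both in the same picture.

```bash
cat >> h.py <<'E'
def rect(im,m,z):
    m=cv2.morphologyEx(m.astype(np.uint8),cv2.MORPH_OPEN,np.ones((3,3)))
    ct=max(cv2.findContours(m,0,2)[0],key=cv2.contourArea)
    W=plane(im,ct[:,0].astype(float),z)[:,:2]
    return [np.round(a,2) for a in cv2.minAreaRect((W*1e3).astype(np.float32))]
def blob(im,roi,z,thr=70):
    x0,y0,x1,y1=roi;g=im['color'].max(2)[y0:y1,x0:x1]
    n,l,stt,ce=cv2.connectedComponentsWithStats((g>thr).astype(np.uint8))
    b=[i for i in range(1,n) if 10<stt[i][4]<900 and stt[i][0]>0 and stt[i][1]>0]
    i=max(b,key=lambda i:stt[i][4]);uv=ce[i]+[x0,y0]
    return uv.round(1),plane(im,[uv],z)[0]
E
python3 - <<'E'
from h import *
im=load('wrist');X=cloud(im)
q=X[265:305,285:355,:].reshape(-1,3);zt=np.nanmedian(q[:,2]);print('held top z',zt,np.nanmedian(X[300:306,285:355,2]),np.nanmedian(X[262:270,285:355,2]),'LR',np.nanmedian(X[265:305,262:268,2]),np.nanmedian(X[265:305,374:380,2]))
r=np.zeros(X.shape[:2],bool);r[225:325,240:400]=1
held=r&(abs(X[...,2]-zt)<.005)&(im['color'].max(2)<200)
print('held',rect(im,held,zt))
for b in((255,268,292,306),(348,268,385,306)):print(blob(im,b,zt))
print('lower top', [np.nanmedian(X[180:190,a:b,2]) for a,b in((293,308),(345,360))])
for b in((289,185,312,210),(342,185,362,210)):print(blob(im,b,.046))
for a,b in((284,314),(338,370)):
    r[:]=0;r[165:222,a:b]=1;print('ear',rect(im,r&(abs(X[...,2]-.046)<.006),.046))
q=X[60:165,310:345].reshape(-1,3);q=q[q[:,2]>.0545];f=cv2.fitLine(q[:,:2].astype(np.float32),cv2.DIST_HUBER,0,.01,.01).ravel();print('tube',f,'x at .04',f[2]+(.04-f[3])*f[0]/f[1])
E
```

```text
held top z 0.16497345720463233 0.16497948784379518 0.16493248573965985 LR 0.16515212456982853 0.16508376745349052
held [array([624.87,  35.95]), array([67.71, 31.38]), np.float64(2.8)]
(array([273.7, 285.1]), array([0.60511792, 0.03298248, 0.16497346]))
(array([366. , 285.1]), array([0.64516296, 0.0349349 , 0.16497346]))
lower top [np.float64(0.04747813596147048), np.float64(0.04740952100896864)]
(array([300.9, 196. ]), array([0.60956421, 0.03904831, 0.046     ]))
(array([351.1, 196. ]), array([0.64987916, 0.04103989, 0.046     ]))
ear [array([609.12,  40.  ]), array([18.63, 31.03]), np.float64(2.34)]
ear [array([649.59,  41.96]), array([18.85, 30.89]), np.float64(2.79)]
tube [ 0.05118429 -0.99868923  0.6260303   0.10498356] x at .04 0.62936085
```

Call:
arm_command --slide '[[0.006,0.0045,0],[0.006,0.0045,0.02],[0.006,0.0045,0.045],[0.006,0.0045,0.066],[0.006,0.0045,0.066]]' --angular '[[0,0,-0.004],[0,0,-0.004],[0,0,-0.004],[0,0,-0.004],[0,0,-0.004]]' --fingers '[1,1,1,1,1]'

```text
time_s: 14.02
ee_pos: [0.6285, 0.0417, 0.0409]
tcp_rot: [-2.159, -2.278, 0.004]
contact_force: [1.1, -1.0, 0.2]
grip_width: 0.0576
finger_force: 64.3
```

Call:
arm_command --slide '[[0,0,0],[0,0,0],[0,0,0],[0,0,0],[0,0,0]]' --angular '[[0,0,0],[0,0,0],[0,0,0],[0,0,0],[0,0,0]]' --fingers '[1,1,1,1,1]'

```text
time_s: 14.65
ee_pos: [0.6297, 0.0412, 0.0428]
tcp_rot: [2.162, 2.279, 0.0]
contact_force: [-0.2, 0.7, 0.0]
grip_width: 0.0584
finger_force: 64.3
```

```bash
python3 - <<'E'
from h import *
st();im=grab('wrist');X=cloud(im)
zt=np.nanmedian(X[265:305,285:355,2]);print('held top',zt)
for b in((255,268,292,306),(348,268,385,306)):print(blob(im,b,zt))
g=X[...,2];m=(abs(g-.047)<.004)&(im['color'].max(2)<110);m[:, :200]=0;m[:,430:]=0;m[260:]=0
print('ears',m.sum(),[ (np.where(m)[i].min(),np.where(m)[i].max()) for i in(0,1)] if m.any() else '')
q=X[:200,290:360].reshape(-1,3);q=q[(q[:,2]>.0545)&(q[:,2]<.062)&(q[:,1]<.09)];f=cv2.fitLine(q[:,:2].astype(np.float32),cv2.DIST_HUBER,0,.01,.01).ravel();print('tube',len(q),f,'x at .04',f[2]+(.0404-f[3])*f[0]/f[1])
cv2.imwrite('pics/w7.png',im['color'][...,::-1])
t=grab('top');print(lever(t))
E
```

```text
t 14.65 p [0.6297 0.0412 0.0428] yhead 3.03 z [ 2.e-04 -1.e-04 -1.e+00] F [-0.2  0.7  0. ] w 0.0584 ff 64.33582752943039 j6 -0.109
held top 0.09906153104273044
(array([273.7, 285.1]), array([0.60936922, 0.03919475, 0.09906153]))
(array([366. , 285.1]), array([0.64940769, 0.04127915, 0.09906153]))
ears 1369 [(np.int64(202), np.int64(235)), (np.int64(270), np.int64(370))]
tube 1458 [ 0.1649367  -0.98630416  0.62714005  0.0812567 ] x at .04 0.6339724
(149, array([-0.0884, -0.0005]), np.float64(1.5656451328394165), array([0.06626374, 0.01641079]))
```

View pics/w7.png

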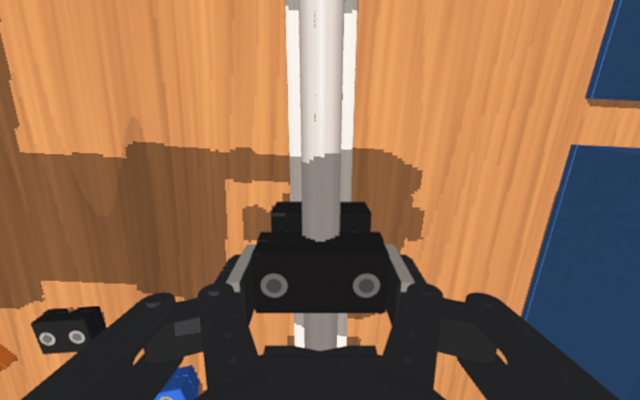

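Wrist view: held half over the tube (holes (274,285), (366,285)); ears of the lower half at cols 272–370, far edge row about 203.

```bash
python3 - <<'E'
from h import *
im=load('wrist');c=im['color'].max(2).astype(int)
for r in (222,228): 
    row=c[r,255:390];d=np.where(row<75)[0]+255;print(r,d.min(),d.max())
    W=plane(im,[[d.min()-.5,r],[d.max()+.5,r]],.046);print(W.round(4),W.mean(0))
for cc in(285,358):
    col=c[180:232,cc];v=180+np.where(col<75)[0];print(cc,v[:3],v[-1],plane(im,[[cc,v[0]-.5]],.046))
for r in (60,100,140):
    X=cloud(im)
    k=np.where((X[r,270:370,2]>.046)&(X[r,270:370,2]<.063))[0]+270
    a=plane(im,[[k.min()-.5,r],[k.max()+.5,r]],.047);print('tube edges',k.min(),k.max(),a.mean(0),np.ptp(a[:,0]), 'x at seat', a.mean(0)[0]+.053*(a.mean(0)[1]-.0404))
E
```

```text
222 271 370
[[0.5996 0.0475 0.046 ]
 [0.6589 0.0507 0.046 ]] [0.62927082 0.04908948 0.046     ]
228 272 369
[[0.6003 0.0437 0.046 ]
 [0.6587 0.0468 0.046 ]] [0.62947392 0.0452677  0.046     ]
285 [202 203 204] 231 [[0.60799166 0.06071664 0.046     ]]
358 [202 203 204] 231 [[0.65036312 0.06294899 0.046     ]]
tube edges 299 342 [0.62460963 0.13684944 0.047     ] 0.022203830289909687 x at seat 0.6297214486235855
tube edges 300 341 [0.62562646 0.11771356 0.047     ] 0.02198199827393643 x at seat 0.6297240738582269
tube edges 300 340 [0.62645048 0.09707643 0.047     ] 0.02228006292185325 x at seat 0.6294543286526644
```

```bash
python3 - <<'E'
from h import *
im=load('wrist');X=cloud(im)
for cc in(280,290,354,362): print(cc,[(r,X[r,cc,1].round(4),X[r,cc,2].round(4)) for r in range(204,232,3)])
E
```

```text
280 [(204, np.float64(0.0546), np.float64(0.0323)), (207, np.float64(0.0546), np.float64(0.0381)), (210, np.float64(0.0545), np.float64(0.0437)), (213, np.float64(0.054), np.float64(0.0475)), (216, np.float64(0.0525), np.float64(0.0483)), (219, np.float64(0.0504), np.float64(0.0477)), (222, np.float64(0.0483), np.float64(0.0472)), (225, np.float64(0.0463), np.float64(0.0471)), (228, np.float64(0.0443), np.float64(0.0468)), (231, np.float64(0.0425), np.float64(0.0469))]
290 [(204, np.float64(0.0546), np.float64(0.0313)), (207, np.float64(0.0551), np.float64(0.0388)), (210, np.float64(0.0551), np.float64(0.0444)), (213, np.float64(0.0544), np.float64(0.0476)), (216, np.float64(0.0521), np.float64(0.0466)), (219, np.float64(0.0505), np.float64(0.0472)), (222, np.float64(0.0487), np.float64(0.0474)), (225, np.float64(0.0467), np.float64(0.0472)), (228, np.float64(0.0443), np.float64(0.0459)), (231, np.float64(0.0432), np.float64(0.048))]
354 [(204, np.float64(0.0567), np.float64(0.0314)), (207, np.float64(0.0568), np.float64(0.0378)), (210, np.float64(0.0566), np.float64(0.0429)), (213, np.float64(0.0564), np.float64(0.0479)), (216, np.float64(0.0547), np.float64(0.0482)), (219, np.float64(0.0529), np.float64(0.0483)), (222, np.float64(0.0505), np.float64(0.047)), (225, np.float64(0.0486), np.float64(0.0469)), (228, np.float64(0.0468), np.float64(0.0473)), (231, np.float64(0.0447), np.float64(0.0468))]
362 [(204, np.float64(0.057), np.float64(0.0312)), (207, np.float64(0.0568), np.float64(0.0371)), (210, np.float64(0.057), np.float64(0.0434)), (213, np.float64(0.0562), np.float64(0.0466)), (216, np.float64(0.0547), np.float64(0.0474)), (219, np.float64(0.053), np.float64(0.0479)), (222, np.float64(0.0511), np.float64(0.0479)), (225, np.float64(0.0489), np.float64(0.0472)), (228, np.float64(0.0472), np.float64(0.0477)), (231, np.float64(nan), np.float64(nan))]
```

Aligned within half a millimetre. Coming down.

Call:
arm_command --slide '[[0,0,0.006],[0,0,0.012],[0,0,0.016],[0,0,0.02],[0,0,0.022]]' --angular '[[0,0,0],[0,0,0],[0,0,0],[0,0,0],[0,0,0]]' --fingers '[1,1,1,1,1]'

```text
time_s: 15.38
ee_pos: [0.6295, 0.0412, 0.0202]
tcp_rot: [-2.162, -2.279, 0.001]
contact_force: [0.4, -0.3, -1.1]
grip_width: 0.0579
finger_force: 64.3
```

Call:
arm_command --slide '[[0,0,0.001],[0,0,0.002],[0,0,0.003],[0,0,0.003],[0,0,0.003]]' --angular '[[0,0,0],[0,0,0],[0,0,0],[0,0,0],[0,0,0]]' --fingers '[1,1,1,1,1]'

```text
time_s: 16.0
ee_pos: [0.6297, 0.0412, 0.0177]
tcp_rot: [2.162, 2.279, 0.0]
contact_force: [0.7, 0.5, -1.2]
grip_width: 0.0584
finger_force: 64.3
```

Call:
arm_command --slide '[[0,0,0.0005],[0,0,0.001],[0,0,0.0015],[0,0,0.002],[0,0,0.002]]' --angular '[[0,0,0],[0,0,0],[0,0,0],[0,0,0],[0,0,0]]' --fingers '[1,1,1,1,1]'

```text
time_s: 16.62
ee_pos: [0.6298, 0.0412, 0.017]
tcp_rot: [2.161, 2.279, 0.001]
contact_force: [-4.2, 0.6, 9.4]
grip_width: 0.0576
finger_force: 65.6
```

Call:
arm_command --slide '[[0,0,0],[0,0,0.0005],[0,0,0.001],[0,0,0.001],[0,0,0.001]]' --angular '[[0,0,0],[0,0,0],[0,0,0],[0,0,0],[0,0,0]]' --fingers '[1,1,1,1,1]'

```text
time_s: 17.25
ee_pos: [0.6298, 0.0412, 0.0169]
tcp_rot: [2.161, 2.279, 0.001]
contact_force: [-7.5, 1.0, 15.8]
grip_width: 0.0578
finger_force: 66.3
```

Call:
arm_command --slide '[[0,-0.0005,0],[0,-0.001,0],[0,-0.001,0],[0,-0.001,0],[0,-0.001,0]]' --angular '[[0,0,0],[0,0,0],[0,0,0],[0,0,0],[0,0,0]]' --fingers '[1,1,1,1,1]'

```text
time_s: 17.88
ee_pos: [0.6299, 0.0412, 0.017]
tcp_rot: [2.16, 2.278, 0.004]
contact_force: [-3.7, -0.4, 13.2]
grip_width: 0.0576
finger_force: 65.8
```

```bash
python3 - <<'E'
from h import *
st();im=grab('wrist');X=cloud(im)
zt=np.nanmedian(X[265:305,285:355,2]);print('held top',zt)
W=[blob(im,b,zt) for b in((255,268,292,306),(348,268,385,306))];print(W,np.mean([w[1] for w in W],0))
print('LRFB',np.nanmedian(X[265:305,262:268,2]),np.nanmedian(X[265:305,374:380,2]),np.nanmedian(X[300:306,285:355,2]),np.nanmedian(X[262:270,285:355,2]))
cv2.imwrite('pics/w8.png',im['color'][...,::-1])
print(lever(grab('top')))
E
```

```text
t 17.875 p [0.6299 0.0412 0.017 ] yhead 3.04 z [ 3.5e-03 -2.0e-04 -1.0e+00] F [-3.7 -0.4 13.2] w 0.0576 ff 65.78875824809074 j6 -0.109
held top 0.0733104101794583
[(array([273.7, 285. ]), array([0.60938134, 0.03929054, 0.07331041])), (array([366.1, 285.1]), array([0.64944983, 0.04127106, 0.07331041]))] [0.62941558 0.0402808  0.07331041]
LRFB 0.07333860353001381 0.07342852931658359 0.07332444955421127 0.07326994328933314
(150, array([-0.088 , -0.0006]), np.float64(1.5645065503498787), array([0.06641757, 0.01630798]))
```

View pics/w8.png

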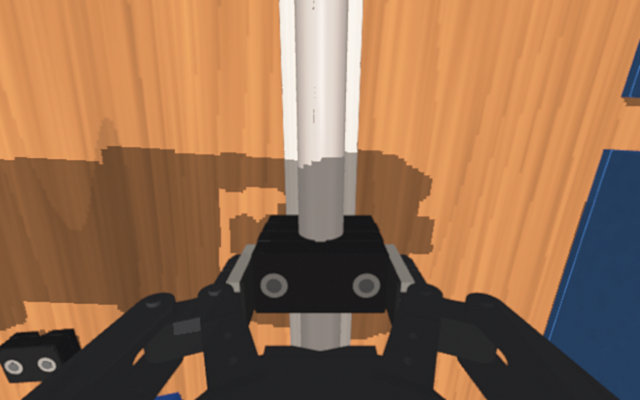

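Wrist view: the half sits on the tube, level, top at 73 mm (about 72 with the depth bias), holes at (274,285), (366,285), lined up. Trimming to about 15 N and letting it settle.

Call:
arm_command --slide '[[0,-0.0005,0.0003],[0,-0.0005,0.0003],[0,-0.0005,0.0003],[0,-0.0005,0.0003],[0,-0.0005,0.0003]]' --angular '[[0,0,0],[0,0,0],[0,0,0],[0,0,0],[0,0,0]]' --fingers '[1,1,1,1,1]'

```text
time_s: 18.6
ee_pos: [0.6299, 0.0412, 0.017]
tcp_rot: [2.159, 2.277, 0.005]
contact_force: [-1.8, 0.8, 13.8]
grip_width: 0.0579
finger_force: 66.0
```

Call:
arm_command --slide '[[0,0,0],[0,0,0],[0,0,0],[0,0,0],[0,0,0]]' --angular '[[0,0,0],[0,0,0],[0,0,0],[0,0,0],[0,0,0]]' --fingers '[1,1,1,1,1]'

```text
time_s: 19.23
ee_pos: [0.6299, 0.0412, 0.017]
tcp_rot: [2.159, 2.277, 0.005]
contact_force: [-1.4, -0.4, 13.7]
grip_width: 0.0578
finger_force: 66.0
```

Steady at 13.7 N with almost no side load.

```bash
python3 -c "
from workcell import hand_in
print(hand_in())"
```

```text
the job is handed in; nothing more can be done
None
```

The job is handed in, with no pass or fail returned: the valve is shut at its stop (about 1.565 rad), and the middle clamp half is seated square over the lower half, still gripped and pressed down at about 14 N.

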